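# Clamp the rinse tube: close the hinged strap and swing the bolt into its slot

### The job

The steel rinse tube lies in the open tube clamp on the table. Swing the clamp's hinged strap right over the tube until its slotted lug is fully down on the lower half, and only then swing the bolt up into the lug's slot until it stands upright with its nut over the lug. Leave the tube lying in its rests and do not disturb the things standing about.

Things in the scene. Friction and masses are not known exactly. Their poses are not given: they have to be found in the camera images.
- clamp: Fixed steel tube clamp on an aluminium plate 210 x 130 x 8 mm (x, y). Origin: under the plate's centre, on the table. x runs along the tube, y across: strap hinge on the -y side, swing bolt on the +y side; z up. White V rests at x = +-75 mm carry the tube. At y = 22 to 46 mm stand two cheeks (7 mm thick, tops at z = 44 mm, 16 mm apart); the bolt swings between them. Cannot move.
- tube: Loose straight steel tube, 32 mm diameter, 300 mm long, about 0.4 kg, lying in the V rests along the clamp's x. Origin: its middle, on its axis, 45 mm above the table; x along the tube.
- seat (a point): Point on the clamp where the tube's middle lies (give or take 12 mm along the tube): the clamp's origin raised 45 mm. Axes as the clamp's.
- strap_hinge (a point): Fixed point on the strap's hinge axis, 28 mm to the clamp's -y side of the seat, 45 mm above the table. The axis is parallel to the tube. The strap is a steel half ring 30 mm wide and 5 mm thick that arches over the tube (its crown is 28 mm from the hinge and rises 22.5 mm above the hinge plane) and ends in a flat slotted lug.
- bolt_hinge (a point): Fixed point on the bolt's pivot axis, 36 mm to the clamp's +y side of the seat and 18 mm above the table. The axis is parallel to the tube (clamp's x).
- strap_lug (a point): Moving point on the strap: middle of the lug's upper face (its back when open), 66 mm out from the hinge axis and 8 mm above the hinge plane. The lug is 34 mm wide along the tube, 8 mm thick, from 45 to 76 mm from the hinge; its 12 mm wide slot is open at the end, from 57 mm outward. Closed, the lug is level, upper face 53 mm above the table.
- bolt_nut (a point): Moving point: centre of the rounded knurled steel nut (24 mm diameter, 18 mm high) on the end of the swing bolt, 49 mm from the bolt's pivot. Shank 8 mm diameter. The nut does not unscrew; upright, its underside is 58 mm above the table, 5 mm over the closed lug. It strikes the lug if the strap is not down.
- strap (a joint): Angle of the hinged strap (rad): 0 closed on the lower half (stop), 1.57 standing upright, up to 2.0 leaning back away from the tube (stop). Stiff: it stays where it is left; about 2 to 3 N at the lug moves it.
- swing_bolt (a joint): Angle of the swing bolt (rad): 0 upright, in the slot if the strap is closed; positive swung outward to the clamp's +y side; stops at -0.03 and 1.25. Stiff: it stays where it is left; about 1 N at the nut moves it.
- kidney_dish: Bystander: steel kidney dish with instruments, 95 x 202 x 34 mm, loose, origin under its centre.
- strip_box: Bystander: carton 60 x 88 x 30 mm, loose, origin under its centre.
- gauze_jar: Bystander: glass jar of cotton balls with steel lid, 85 mm diameter, 116 mm high, loose, origin under its centre.

How it is judged:
On the way, in this order (a step that is already met when the one before it is completed fails the run):
1. the strap is closed over the tube while the bolt is still swung out (value of joint strap below 0.07 rad and value of joint swing_bolt above 0.35 rad), for 0.2 s.
2. the bolt stands in the slot of the closed strap (value of joint strap below 0.07 rad and value of joint swing_bolt below 0.15 rad), for 0.2 s.
At the end, for the whole second after the job is handed in: The strap is closed (within 0.07 rad of its stop, about 5 mm at the lug), the bolt stands upright in the slot (within 0.15 rad), the tube lies at rest in its rests (within 8 mm sideways and upward, 40 mm along its length, 0.08 rad in direction), and strap and bolt are still (all of step 2 and angle between the x axis of tube and the x axis of clamp, either way round below 0.08 rad and linear speed of tube below 0.01 m/s and velocity of joint strap between -0.05 and 0.05 rad/s and velocity of joint swing_bolt between -0.05 and 0.05 rad/s and x of tube in the frame of seat between -0.04 and 0.04 m and y of tube in the frame of seat between -0.008 and 0.008 m and z of tube in the frame of seat below 0.008 m); the robot touches nothing.
It fails at once if the kidney dish, carton or jar is moved more than 30 mm or the jar tipped (distance of any of kidney_dish, strip_box, gauze_jar from where it was at the start of the episode above 0.03 m or angle between gauze_jar's own z axis and vertical above 0.4 rad).
It fails at once if the tube is lifted or knocked out of its rests (z of tube in the frame of seat above 0.025 m or y of tube in the frame of seat above 0.025 m or y of tube in the frame of seat below -0.025 m or distance between tube and seat above 0.06 m).
It also fails if it takes over 42 s, if anything falls off the work surface, if the arm or the gripper's body presses on something with over 40 N, if the wrist force passes 120 N, or if a joint passes its speed limit or range.

### The arm

A 6-joint arm with a two-finger parallel gripper is mounted at the origin on a cart in front of the work surface, level with it; the furniture and walls round the work are solid. World frame = base frame: x ahead of the robot, y to its left, z up, the work surface at z = 0. Lengths are in m, angles in rad, forces in N, time in s.
With the tool pointing down it reaches from about 0.35 to 0.85 m from the base axis. Payload 8.1 kg.
Tool frame: the origin (TCP) lies midway between the tips of the shut fingers; the grasp point (between the pads) lies 19 mm behind it; z points along the fingers, y is the line along which they close (so a half turn about z gives the same grasp; the last joint's range is limited). The gripper opens to 93 mm and grips with 3 to 60 N. Pads are 15 mm wide; open, the fingers measure 128 mm over their backs; the gripper's body (75 mm by 188 mm) begins 65 mm behind the grasp point.
Start: joints at [-1.292, 0.13, 1.488, -0, 1.523, -0.085], TCP at [0.214, -0.561, 0.219] pointing down, gripper open.
Joint ranges: [-2.96, 2.96], [-0.89, 2.26], [0.02, 2.5], [-1.34, 4.48], [0, 2.73], [-2.66, 2.66]. Speed limits (rad/s): [2.39, 2.39, 2.79, 3.14, 3.14, 3.14].

### API

Orientations are given as a unit quaternion [w, x, y, z].
In Python, from station import env, kinematics, camera gives the robot as it stands. Calls block until the motion is done:
- env.move_to(position, orientation): joint-space move of the TCP to a pose.
- env.line_to(position, orientation=None, max_speed=0.15, contact_N=None): straight line of the TCP; orientation=None keeps the orientation; max_speed is the mean speed in m/s. With contact_N (N) it stops when the force on the tool has changed by that much, and returns True; else False.
- env.goto_joints(angles): joint-space move.
- env.gripper_to(opening, force=None): finger opening in m; force is the grip in N (None keeps the last); returns when the fingers have stopped.
- env.pause(seconds).
- kinematics.inverse_kinematics(position, orientation): joint angles nearest the present ones, or None.
- camera(name): name is "side" or "top" or "wrist"; returns a dict with "img" (384x512x3 uint8, red, green, blue), "fx", "fy", "cx", "cy" (pixels), "rvec" (rotation vector, rad) and "tvec" (3), from world to camera coordinates, as OpenCV has them. Camera axes: x right, y down, z forward; pixel columns grow to the right and rows downward; lengths in m; the calibration is good to about 2 mm. A picture is of the moment at which its call begins. There is no depth.
A pose or a line that the arm cannot do raises env.MotionError and nothing moves.
- env.close_job(): hands the job in; it is judged then, once.
Readings, each from a call of its own:
- env.get_clock(): time.
- env.get_joint_pos(): joint angles.
- env.get_joint_velocities(): joint speeds.
- env.get_tau(): joint torques, N m.
- env.get_tool_pos(): TCP position.
- env.get_tool_rot(): TCP orientation.
- env.get_force(): force on the tool from outside, world axes, zero at the start.
- env.get_ft_torque(): the same for the moment, N m.
- env.get_finger_gap(): finger opening in m.
- env.get_gripper_force(): force on a finger pad.
Only numpy, scipy, OpenCV 4.12 (cv2) and the standard library are available. Lean on these libraries where they do the work, as an engineer would, in place of code of your own. Each camera call takes 0.05 s, during which the arm holds its last target. There are 200 camera calls.

## Working session

There is one attempt and no reset: what is moved stays moved. The work goes in short steps, each a Python script; the robot and the scene stay as the last script left them, time stands still between calls to the robot, and variables do not carry over. Pictures are saved under pics/ and viewed, at most 10 in all, crops included, and the job is handed in when it is done.

```bash
mkdir -p pics; ls; python3 - <<'E'
from station import env,kinematics,camera
import cv2,numpy as np
for n in("side","top"):
    c=camera(n);cv2.imwrite(f"pics/{n}0.png",c["img"][:,:,::-1])
    R=cv2.Rodrigues(np.array(c["rvec"],float))[0];print(n,c["fx"],c["cx"],c["cy"],-R.T@np.array(c["tvec"]).ravel(),R[2])
print(env.get_clock())
E
```

```text
pics
side 456.78934408327933 262.7175421729982 194.12486065069817 [0.19938696 0.93060824 0.91624536] [ 0.25332304 -0.71129707 -0.65565533]
top 433.348402769142 257.7009569810195 184.823405096996 [0.37514016 0.02260531 1.29266644] [ 0.12250966 -0.01124305 -0.99240364]
0.1
```

View pics/side0.png

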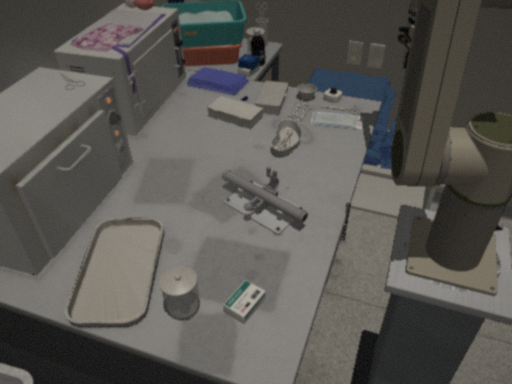

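View pics/top0.png

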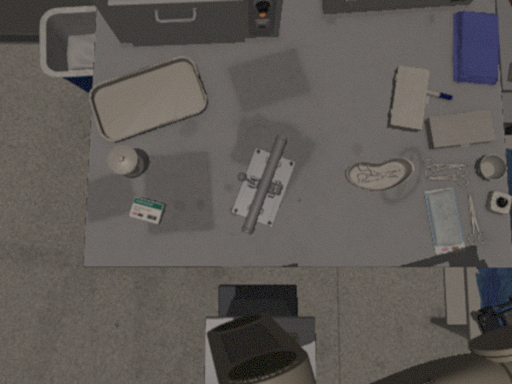

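```bash
python3 - <<'E'
import cv2,numpy as np
a=cv2.imread("pics/top0.png")[125:240,215:315];b=cv2.imread("pics/side0.png")[155:245,210:320]
f=lambda i:cv2.resize(cv2.convertScaleAbs(i,alpha=1.5),(400,int(400*i.shape[0]/i.shape[1])),interpolation=cv2.INTER_CUBIC)
a=f(a);b=f(b);h=max(a.shape[0],b.shape[0])
p=lambda i:cv2.copyMakeBorder(i,0,h-i.shape[0],0,0,cv2.BORDER_CONSTANT)
cv2.imwrite("pics/crop0.png",np.hstack([p(a),p(b)]));print(a.shape,b.shape)
E
```

```text
(460, 400, 3) (327, 400, 3)
```

View pics/crop0.png

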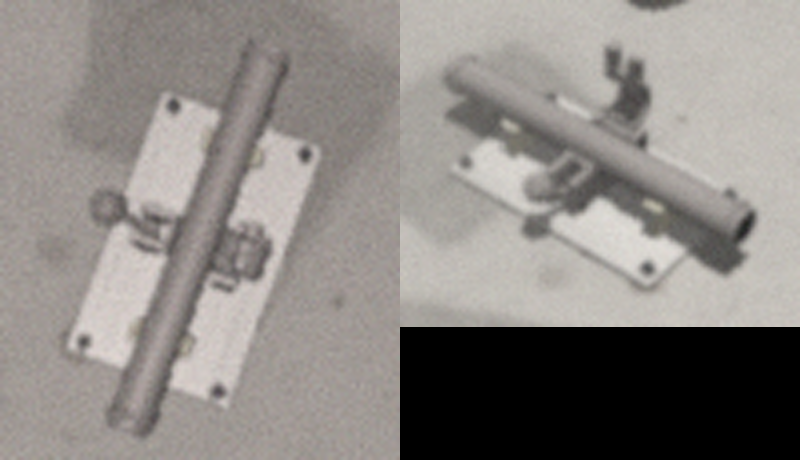

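The top view shows the clamp at about (265,188). Its tube runs from (281,137) to (249,231), and the nut is at about (242,177) on the left, which is the clamp's +y side. The side view shows the lug prongs up at about (269,169) and (275,173), and the nut at about (248,206), so the strap is open roughly upright and the bolt is swung out.

```bash
cat > h.py <<'E'
from station import env,kinematics,camera
import cv2,numpy as np
from scipy.spatial.transform import Rotation as Rot
def ray(c,uv):
    R=cv2.Rodrigues(np.array(c["rvec"],float))[0];t=np.array(c["tvec"],float).ravel()
    d=R.T@np.array([(uv[0]-c["cx"])/c["fx"],(uv[1]-c["cy"])/c["fy"],1]);return -R.T@t,d/np.linalg.norm(d)
def onz(c,uv,z):
    o,d=ray(c,uv);return o+d*(z-o[2])/d[2]
def proj(c,P):
    K=np.array([[c["fx"],0,c["cx"]],[0,c["fy"],c["cy"]],[0,0,1.]])
    return cv2.projectPoints(np.array(P,float).reshape(-1,3),np.array(c["rvec"],float),np.array(c["tvec"],float),K,None)[0][:,0]
def tri(*obs): # least squares meeting point of rays and residual (m)
    A=0;b=0;L=[ray(c,uv) for c,uv in obs]
    for o,d in L: M=np.eye(3)-np.outer(d,d);A=A+M;b=b+M@o
    p=np.linalg.solve(A,b);return p,max(np.linalg.norm(np.cross(p-o,d)) for o,d in L)
def q(yaw): # tool down, tool y at angle yaw in the world
    y=np.array([np.cos(yaw),np.sin(yaw),0]);z=np.array([0,0,-1.]);x=np.cross(y,z)
    v=Rot.from_matrix(np.c_[x,y,z]).as_quat();return [v[3],v[0],v[1],v[2]]
E
python3 - <<'E'
from h import *
c=camera("top");s=camera("side")
f=lambda x,y:(215+x/4-.375,125+y/4-.375)
g=lambda x,y:(210+(x-400)/3.636-.36,155+y/3.636-.36)
C=np.array([onz(c,f(*p),.008) for p in((162,93),(320,148),(228,405),(68,350))])
H=np.array([onz(c,f(*p),.008) for p in((173,105),(305,154),(218,391),(83,342))])
print("corners",C.round(3),[np.linalg.norm(C[i]-C[i-1]).round(4) for i in range(4)],"centre",C.mean(0),H.mean(0))
x=(C[0]+C[1]-C[2]-C[3]);yaw=np.arctan2(x[1],x[0]);print("yaw",yaw)
# refined plate mask
G=cv2.GaussianBlur(c["img"],(3,3),0)[:,:,1];m=np.zeros_like(G);m[140:240,225:305]=G[140:240,225:305]>G[140:240,225:305].max()*.8
r=cv2.minAreaRect(cv2.findNonZero(m));P=np.array([onz(c,p,.008) for p in cv2.boxPoints(r)]);print(G[140:240,225:305].max(),r,P.mean(0),[np.linalg.norm(P[i]-P[i-1]).round(4) for i in range(4)])
o=C.mean(0)
cl=lambda p:(Rot.from_euler('z',-yaw).apply(p-np.r_[o[:2],0])*1000).round(1)
for n,a,b in(("nut",(108,207),(540,187)),("tube+x",(268,45),(462,74)),("tube-x",(135,428),(741,217)),("corner",(68,350),(450,170))):
    p,e=tri((c,f(*a)),(s,g(*b)));print(n,p.round(4),"clamp mm",cl(p),"res",e)
for b in((613,50),(637,64)):
    oo,d=ray(s,g(*b)); 
    for z in(.10,.11,.12,.125):print(z,cl(oo+d*(z-oo[2])/d[2]))
E
```

```text
corners [[ 0.646  0.016  0.008]
 [ 0.605 -0.103  0.008]
 [ 0.412 -0.033  0.008]
 [ 0.452  0.085  0.008]] [np.float64(0.206), np.float64(0.1261), np.float64(0.205), np.float64(0.1251)] centre [ 0.52857032 -0.00877894  0.008     ] [ 0.52918152 -0.00894486  0.008     ]
yaw -0.3435096043911233
140 ((262.9597473144531, 187.0377960205078), (42.818077087402344, 68.35089111328125), 20.2248592376709) [ 0.52807988 -0.00790802  0.008     ] [np.float64(0.1267), np.float64(0.2059), np.float64(0.1291), np.float64(0.2052)]
nut [0.5535 0.0553 0.0527] clamp mm [ 1.9 68.7 52.7] res 0.000922514269496665
tube+x [ 0.6723 -0.0622  0.0448] clamp mm [153.4  -1.9  44.8] res 0.0023956979366420357
tube-x [0.3968 0.0353 0.0523] clamp mm [-139.    -2.9   52.3] res 0.002856603010057125
corner [0.5171 0.1093 0.1249] clamp mm [-50.6 107.3 124.9] res 0.07790764273064886
0.1 [ 28.7 -52.7 100. ]
0.11 [ 20.7 -42.5 110. ]
0.12 [ 12.7 -32.4 120. ]
0.125 [  8.7 -27.4 125. ]
0.1 [  2.6 -50.5 100. ]
0.11 [ -5.1 -40.4 110. ]
0.12 [-12.8 -30.3 120. ]
0.125 [-16.6 -25.3 125. ]
```

Checks: the plate measures 206 x 126 mm, the tube axis is near z 45–52 mm, and the nut radius is 48 mm at about 0.76 rad. The lug prongs sit at x±12, y-31, z120, so the strap is about upright. Next I'll move in and look from close by.

```bash
cat >> h.py <<'E'
O=np.array([.5285,-.0085,0]);YAW=-.345
def w(x,y,z): return O+Rot.from_euler('z',YAW).apply(np.array([x,y,z])/1000)   # clamp mm -> world
def cl(p): return Rot.from_euler('z',-YAW).apply(np.array(p)-O)*1000
E
python3 - <<'E'
from h import *
for y in(YAW,YAW+np.pi):print(y,kinematics.inverse_kinematics(w(0,-100,200),q(y)))
j0=np.array(env.get_joint_pos())
y=min((YAW,YAW+np.pi),key=lambda a:abs((kinematics.inverse_kinematics(w(0,-100,200),q(a))or[9]*6)[5]))
open("yaw.txt","w").write(str(y))
env.move_to(w(0,-100,230),q(y))
env.gripper_to(0)
c=camera("wrist");cv2.imwrite("pics/w0.png",c["img"][:,:,::-1])
np.savez("w0.npz",**c)
pts={"nut":(2,69,53),"hinge":(0,-28,45),"lugtip":(0,-32,121),"tube+":(150,0,45),"tube-":(-150,0,45),"c1":(105,65,8),"c2":(105,-65,8),"c3":(-105,-65,8),"c4":(-105,65,8)}
for k,v in pts.items():print(k,proj(c,w(*v))[0].round(0))
print(env.get_clock(),cl(env.get_tool_pos()),env.get_finger_gap())
E
```

```text
-0.345 [-3.06040052e-01 -1.18962031e-01  1.77251479e+00 -4.44089210e-16
  1.48803990e+00  3.89599482e-02]
2.7965926535897934 NoneTraceback (most recent call last):
  File "<stdin>", line 4, in <module>
  File "<stdin>", line 4, in <lambda>
ValueError: The truth value of an array with more than one element is ambiguous. Use a.any() or a.all()
```

```bash
python3 - <<'E'
from h import *
env.move_to(w(0,-100,230),q(YAW))
env.gripper_to(0)
c=camera("wrist");cv2.imwrite("pics/w0.png",c["img"][:,:,::-1])
np.savez("w0.npz",**c)
pts={"nut":(2,69,53),"hinge":(0,-28,45),"lugtip":(0,-32,121),"tube+":(150,0,45),"tube-":(-150,0,45),"c1":(105,65,8),"c2":(105,-65,8),"c3":(-105,-65,8),"c4":(-105,65,8)}
for k,v in pts.items():print(k,proj(c,w(*v))[0].round(0))
print(env.get_clock(),cl(env.get_tool_pos()),env.get_finger_gap())
E
```

```text
nut [253.  22.]
hinge [251. 116.]
lugtip [251. 121.]
tube+ [380.  91.]
tube- [122.  91.]
c1 [337.  37.]
c2 [329. 144.]
c3 [173. 144.]
c4 [165.  37.]
3.6417 [ 3.08729927e-02 -9.99955006e+01  2.30014992e+02] 0.0005708036415564479
```

View pics/w0.png

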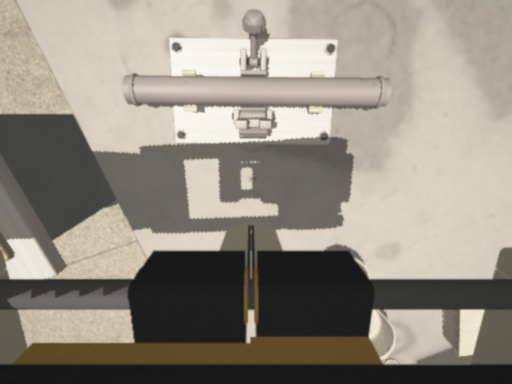

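The wrist view shows plate corners at (169,39), (337,38), (330,143) and (175,143), within about 3 px of my predictions. The nut is at (254,21) as predicted, and the upright lug is at about (253,122). I'll now swing the strap with the fingers 16 mm apart, one on each prong.

```bash
python3 - <<'E'
from h import *
env.gripper_to(.016)
env.line_to(w(2,-66,170),max_speed=.2)
env.line_to(w(2,-66,106),max_speed=.15)
for th in np.r_[1.57,np.arange(1.45,.09,-.17)]:
    y=-28+66*np.cos(th)-8*np.sin(th)-7.5; z=45+66*np.sin(th)+8*np.cos(th)
    hit=env.line_to(w(2,y,z),max_speed=.08,contact_N=25)
    print(round(th,2),hit,cl(env.get_tool_pos()).round(1),np.round(env.get_force(),1))
    if hit: break
else:
    hit=env.line_to(w(2,30.5,49),max_speed=.03,contact_N=12)
    print("press",hit,cl(env.get_tool_pos()).round(1),np.round(env.get_force(),1))
print(env.get_clock())
s=camera("side");t=camera("top")
b=cv2.resize(s["img"][145:255,200:330],None,fx=4,fy=4,interpolation=2);cv2.imwrite("pics/s1.png",cv2.convertScaleAbs(b[:,:,::-1],alpha=1.5))
E
```

```text
1.57 False [  2.3 -42.6 111.6] [ 0.6 -0.4  0.2]
1.45 False [  1.9 -35.1 111.4] [-0.6 -0.1  0.8]
1.28 False [  1.9 -23.7 110.3] [ 0.4 -0.2 -0.5]
1.11 False [  1.8 -12.7 107.4] [-0.4 -0.4 -0.5]
0.94 False [  1.7  -2.5 102.6] [-0.8 -0.2  0.4]
0.77 False [ 1.6  6.7 96.2] [ 0.3  0.1 -0.3]
0.6 False [ 1.5 14.7 88.2] [ 0.1 -1.3 -0.5]
0.43 False [ 1.5 21.4 79. ] [ 0.3 -0.3  0.2]
0.26 False [ 1.4 26.3 68.9] [-0.3  1.   0.2]
press True [ 2.5 30.3 53.1] [-2.9  1.   8.1]
8.5417
```

View pics/s1.png

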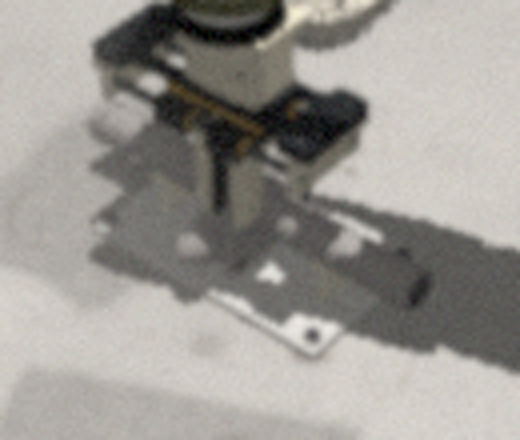

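The press stopped at z 53.1 mm, which matches the closed lug's upper face. In this picture the gripper hides the strap (fingertips at about (225,250) in the crop). I'll back off over the bolt side and check with the wrist camera.

```bash
python3 - <<'E'
from h import *
env.line_to(w(2,30.5,49),max_speed=.03,contact_N=20);print(cl(env.get_tool_pos()).round(1),np.round(env.get_force(),1))
env.line_to(w(2,30.5,110),max_speed=.2)
env.gripper_to(.055)
env.line_to(w(2,-60,190),max_speed=.25)
c=camera("wrist");s=camera("side");t=camera("top")
u,v=proj(c,w(2,20,50))[0].astype(int);print(u,v)
a=cv2.resize(c["img"][max(0,v-80):v+80,u-100:u+100],(500,int(500*(min(v+80,384)-max(0,v-80))/200)),interpolation=2)
u0,v0=proj(t,w(2,20,50))[0].astype(int);b=cv2.resize(t["img"][v0-25:v0+25,u0-25:u0+25],(300,300),interpolation=2)
h=max(a.shape[0],300);p=lambda i:cv2.copyMakeBorder(i,0,h-i.shape[0],0,0,0)
cv2.imwrite("pics/w2.png",np.hstack([p(a),p(b)])[:,:,::-1])
print("origin",u-100,max(0,v-80))
for k,P in{"nut":(2,69,53),"lug closed":(2,38,53),"lug end":(2,48,53)}.items():print(k,proj(c,w(*P))[0].round(1))
print(env.get_clock())
E
```

```text
[ 2.7 30.4 52.9] [-7.  -0.4 15.9]
250 108
origin 150 28
nut [250.9  55.6]
lug closed [250.9  89.5]
lug end [250.9  78.8]
10.8833
```

View pics/w2.png

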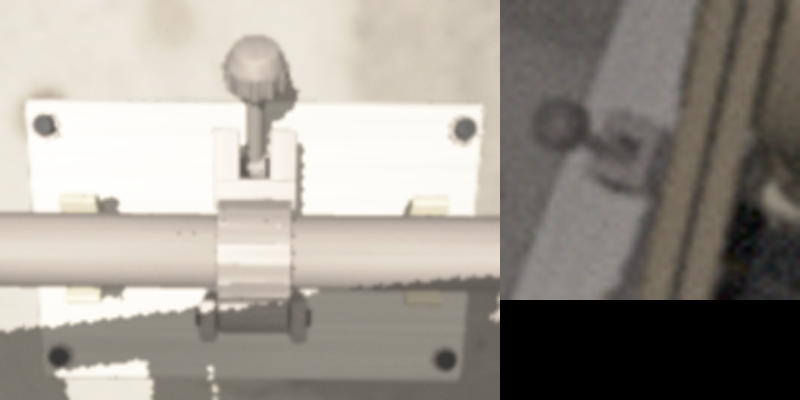

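The strap is closed: its lug lies at crop (256,160), about where predicted for the closed position (within 1–2 mm), with the slot open toward the shank. The nut at crop (258,67) is still swung out, at about x+4, y69. Next I'll grip the nut lightly and swing the bolt upright.

```bash
python3 - <<'E'
from h import *
n=lambda th:w(3.5,36+49*np.sin(th),18+49*np.cos(th)-8)
env.line_to(w(3.5,69.5,130),max_speed=.25)
env.line_to(n(.76),max_speed=.12,contact_N=15)
print(cl(env.get_tool_pos()).round(1),np.round(env.get_force(),1))
env.gripper_to(.0,force=8);print("gap",env.get_finger_gap(),env.get_gripper_force(),np.round(env.get_force(),1))
for th in np.r_[np.arange(.62,.05,-.14),0]:
    hit=env.line_to(n(th),max_speed=.06,contact_N=20)
    print(round(th,2),hit,cl(env.get_tool_pos()).round(1),np.round(env.get_force(),1),round(env.get_finger_gap(),4))
    if hit:break
print(env.get_clock())
E
```

```text
[ 4.3 69.8 46.5] [ 0.2 -0.5  0.5]
gap 0.02350851528963695 8.000054101576097 [-1.2  2.   2. ]
0.62 False [ 3.3 64.6 50.1] [-2.1  3.6  3.5] 0.0233
0.48 False [ 3.3 58.8 53.6] [-3.   4.2  6.2] 0.0235
0.34 False [ 3.3 52.3 56.3] [-4.5  3.1  5.7] 0.0232
0.2 False [ 3.2 45.5 58. ] [-4.7  3.1  5.7] 0.0232
0.06 False [ 3.1 38.5 58.8] [-5.3  1.   5.6] 0.0234
0.0 False [ 3.1 35.6 58.9] [-4.2  2.   5.8] 0.0236
14.6583
```

```bash
python3 - <<'E'
from h import *
env.gripper_to(.05)
env.line_to(w(3.5,36,110),max_speed=.15)
env.line_to(w(3.5,-60,190),max_speed=.25)
c=camera("wrist")
a=cv2.resize(c["img"][28:188,150:350],(500,400),interpolation=2)
env.line_to(w(3.5,-200,250),max_speed=.25)
s=camera("side");b=cv2.resize(s["img"][160:235,215:315],(300,225),interpolation=2)
b=cv2.copyMakeBorder(b,0,175,0,0,0)
cv2.imwrite("pics/w3.png",np.hstack([a,b])[:,:,::-1])
for P in((3.5,36,67),(3.5,36,76),(-146,0,45),(154,0,45)):print(proj(c,w(*P))[0].round(1),(proj(s,w(*P))[0]-[215,160])*3+[500,0])
print(env.get_clock())
E
```

```text
[251.6  90.4] [621.3574698  108.34863061]
[251.6  89.6] [621.24480536 101.11743164]
[110.5 128.2] [772.25540812 174.49164818]
[393.8 128. ] [531.157508   45.0122823]
17.3083
```

View pics/w3.png

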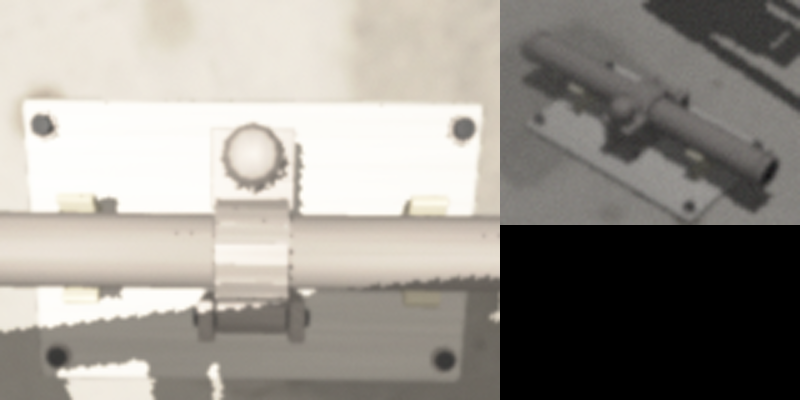

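The nut is at crop (252,155), which is full-image row 90, exactly where the upright position projects. The strap is flat, the tube is in its rests and the robot is clear of everything.

```bash
python3 -c "
from station import env
print(env.close_job())"
```

```text
the job is handed in; nothing more can be done
None
```

I closed the strap over the tube first, then swung the bolt upright into the lug's slot, and handed the job in with the tube in its rests and the robot clear; the last pictures before hand-in showed the nut over the lug, and no verdict was returned.

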